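Set the sprung length stop with its template on the craft bench

ROBOT

A 6-joint arm with a two-finger parallel gripper is mounted at the origin on the work surface. World frame = base frame: x ahead of the robot, y to its left, z up, the work surface at z = 0. Lengths are in m, angles in rad, forces in N, time in s.
With the tool pointing down it reaches from about 0.4 to 0.825 m from the base axis. Payload 7 kg.
Tool frame: the origin (TCP) lies at the centre of the arm's flange, where the gripper is bolted on; the fingertips stand 178 mm ahead of it and the grasp point (between the pads) lies 159 mm ahead of it; z points along the fingers, y is the direction in which the jaws open and shut (so a half turn about z gives the same grasp; the last joint's range is limited). The gripper opens to 88 mm and grips with 3 to 60 N. Pads are 19 mm wide; open, the fingers measure 130 mm over their backs; the gripper's body (78 mm by 193 mm) begins 47 mm behind the grasp point.
Start: joints at [1.412, 0.359, 0.012, 0, -1.224, -0.288], TCP at [0.292, 0.609, 0.405] pointing down, gripper open.
Joint ranges: [-3.07, 3.07], [-1.43, 2.12], [-1.02, 1.25], [-3.03, 1.67], [-3.05, -0], [-3.03, 3.03]. Speed limits (rad/s): [2.39, 2.39, 3.01, 3.14, 3.14, 3.14].

INTERFACE

Orientations are given as [roll, pitch, yaw] about the fixed x, y, z axes, in that order (R = Rz(yaw) Ry(pitch) Rx(roll)).
In Python, from station import * gives the robot as it stands.
- The arm moves only by the tool send_rows, never from a script. Its argument "motion" is a list of rows, each an object with "offset": the shift along the tool's x, y, z in cm, a list of three; "turn": the turn about the tool's z in degrees. In form: [{"offset": [x, y, z], "turn": turn}, ...]. A call has 1 to 8 rows; each row is the pose to reach, as a shift and turn from the pose commanded when the call began, along the tool's axes at that moment; what a row does not reach only later rows make up. A row lasts 1/10 s, in which the tool goes at most 50 mm and 8.59 degrees, less where a joint would pass 70% of its speed; a pose out of reach is approached as far as the arm can. A call with a gripper value outside its range is refused whole. "hand" is the opening, from -1 (shut) to 1 (fully open), set as the call begins (left out, the last holds). The fingers move at their own pace and stop on an object; "squeeze" is the grip in N (left out, the last holds). Time passes only in rows, so rows that repeat a pose let the fingers close. It gives the time, the measured TCP pose, the force and the opening at its end, in the units of the state.
- get_state(): the state, without advancing time (a new reading comes with each control period).
- grab_frame(name): name is "scene" or "top" or "wrist"; returns a dict with "frame" (420x560x3 uint8, blue, green, red), "range_z" (420x560 float32, m along the optical axis (not along the pixel's ray), 0 where there is no reading), "vertical_fov" (degrees; the focal length in pixels is half the picture's height over the tangent of half this angle, whatever the lens; pixels are square), "cx", "cy" (the principal point, pixels), "cam_to_world" (4x4, takes a point from camera to world coordinates). Camera axes: x right, y up, looking along -z (the intrinsics and any distortion apply to the point x, -y, -z); pixel columns grow to the right and rows downward; lengths in m; the calibration is good to about 2 mm. A picture is of the moment at which its call begins.
- job_done(): hands the job in, once; it reports no verdict.
The state is a dict: "t": time; "q": joint angles; "qd": joint speeds; "joint_efforts": joint torques, N m; "eef_pos": TCP position; "ee_rot": TCP orientation; "force": force on the tool from outside, world axes, zero at the start; "moment": the same for the moment, N m; "width": finger opening in m.
Only numpy, scipy, OpenCV 4.12 (cv2) and the standard library are available. Lean on these libraries where they do the work, as an engineer would, in place of code of your own. Each camera call takes 0.05 s, during which the arm holds its last target. There are 200 camera calls.

TASK

While the sprung length stop is still fully home, hang the marking template by its hole on the stop's upright peg so that it lies flat on the sled, and let go of it. Then take the sled by its upright grip lug and pull it out against the spring until its pointer lines up with the pointer of the rider on the rule, and finish still holding it there at the mark, with the template on its peg. Leave the roll of tape, the tape measure and the screwdriver where they lie.

Things in the scene. Friction and masses are not known exactly. Their poses are not given: they have to be found in the camera images.
- template_grip (a point): Loose marking template, about 0.12 kg: aluminium plate 96 x 46 x 5 mm with a wooden handle bar on its middle (32 mm along the plate, 12 mm wide, top 45 mm above the underside) and a 15 mm round hole near one end; starts flat on the mat. Point: on the bar, mid-plate, 25 mm above the underside. x along the plate away from the hole, y across, z up; the hole lies 33 mm along -x.
- template_hole (a point): Centre of the template's 15 mm through hole, at the plate's underside. Axes as for the template.
- peg_foot (a point): Foot of the upright steel peg (10 mm diameter, 25 mm tall) on the sled, level with the sled plate's top, 22 mm above the mat. x: pull direction (out of the tube); y: across, from peg to lug; z up. From the peg the flat sled plate reaches 38 mm either way along x, 50 mm along -y. The template (its weight at its middle) lies stably with its length along -y from the peg.
- lug (a point): Centre (half-way up) of the upright steel grip lug on the sled: 18 mm along the pull, 24 mm across, 42 mm tall, foot 22 mm and top 64 mm above the mat. It lies 90 mm along y from the peg. Axes as for peg_foot.
- pointer (a point): Tip of the small pointer on the sled's edge, on the rule side (39 mm along y from the lug, at the same x). Axes as for peg_foot.
- mark (a point): Tip of the pointer of the steel rider clamped on the black rule beside the sled: the length mark, which differs from run to run; it does not move. Axes: x is the pull direction, y across, away from the sled. The sled is at its length when pointer and mark have the same x in this frame.
- sled (a joint): How far the sled has been pulled out of the sprung tube, in m: 0 is fully home, 0.16 the end stop. A spring draws it home with about 4 N at home and 45 N per metre more (about 10 N at 0.13 m); let go, it runs home. The mark lies 0.07 to 0.13 m out.
- stop: The fixed sprung length stop: a 40 mm thick tube (top 58 mm above the mat, 210 mm long) from which a rod with a flat sled on its end slides out. Origin on the mat under the tube's mouth; x is the pull direction, y towards the rule. Sled home: lug at x 60, y 50 mm; peg at x 60, y -40 mm. A 34 mm wide block, top 55 mm above the mat, joins sled and rod (x 22 to 36 mm).
- tape_roll: Bystander: roll of tape, 84 mm across, 24 mm high, lying flat; origin under its centre.
- tape_measure: Bystander: black tape measure, 68 x 36 mm, 50 mm high; origin under its centre.
- screwdriver: Bystander: screwdriver lying on the bench; x along its length.
Not all that is in view belongs to the job. Of the things like the part that bears template_grip, leave any that is pink; of the rest the larger one is meant.

How it is judged:
By the outcome, as a careful person would: the job done as asked, in the order asked, and still so for the second after the job is handed in, while the arm keeps its last pose, push and grip.
It also fails if it takes over 59 s, if anything falls off the work surface, if the arm or the gripper's body presses on something with over 40 N, if the wrist force passes 120 N, or if a joint passes its speed limit or range.

## Working session

There is one attempt and no reset: what is moved stays moved. The work goes in short steps, Python scripts to look and compute and a tool call to move; the robot and the scene stay as the last step left them, time stands still between calls to the robot, and variables do not carry over. Pictures are saved under pics/ and viewed, about 8 in all and at most 12, crops included, and the job is handed in when it is done.

Besides the shell and the picture viewer there is one more tool, called after "Emit:" in YAML: its name, and indented under it one key for each argument. send_rows: Moves the arm, as the interface text tells. Its arguments: {"type":"object","properties":{"motion":{"type":"array"},"hand":{"type":"number"},"squeeze":{"type":"number"}},"required":["motion"]}

```bash
mkdir -p pics; ls; python3 - <<'E'
from station import *
import cv2,pickle
print(get_state())
d={}
for n in("scene","top"):
    f=grab_frame(n);d[n]=f;cv2.imwrite(f"pics/{n}0.png",f["frame"])
    print(n,{k:f[k] for k in f if k not in("frame","range_z")},f["range_z"].max())
pickle.dump(d,open("f0.pkl","wb"))
E
```

```text
pics
{'t': 0.0, 'q': array([ 1.41209145e+00,  3.59426715e-01,  1.10601005e-02, -3.46701974e-04,
       -1.22409687e+00, -2.88128401e-01]), 'qd': array([-0.00111889,  0.00044267,  0.00083759,  0.00024076,  0.00161892,
        0.00051263]), 'joint_efforts': array([ 2.76781182e-03, -5.82729328e+01,  2.93051898e+01,  6.99731380e+00,
        6.89771390e-03, -1.54028357e-04]), 'eef_pos': array([0.29157703, 0.60856892, 0.40369783]), 'ee_rot': array([ 3.13990160e+00, -1.61300303e-04, -4.46951222e-01]), 'force': array([0.34460146, 0.01718994, 0.10362715]), 'moment': array([-0.01284677,  0.04810001,  0.01784918]), 'width': 0.0881025178125942}
scene {'vertical_fov': 54.23068010690428, 'cx': 282.5260782859179, 'cy': 208.55929133796667, 'cam_to_world': array([[ 0.82763809, -0.41817602,  0.37435813,  1.01294889],
       [ 0.56126101,  0.61529747, -0.55352968, -0.73013041],
       [ 0.00113123,  0.66823487,  0.74394952,  0.97719462],
       [ 0.        ,  0.        ,  0.        ,  1.        ]])} 3.7308474
top {'vertical_fov': 42.29712531669357, 'cx': 280.9697941684723, 'cy': 210.55122434867098, 'cam_to_world': array([[-0.09166177,  0.97173419, -0.21755639,  0.30482451],
       [-0.99577172, -0.09077692,  0.01407982, -0.05608906],
       [-0.00606726,  0.21792709,  0.97594619,  1.28761763],
       [ 0.        ,  0.        ,  0.        ,  1.        ]])} 2.3142588
```

View pics/top0.png

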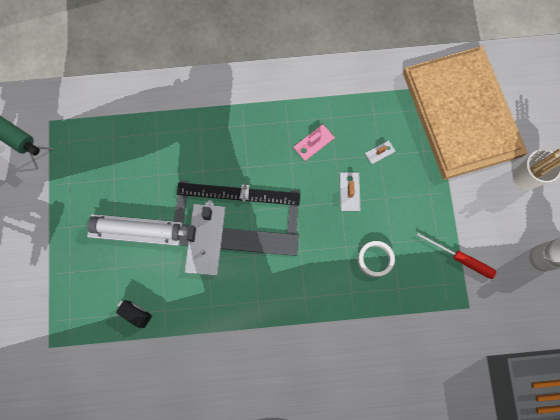

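View pics/scene0.png

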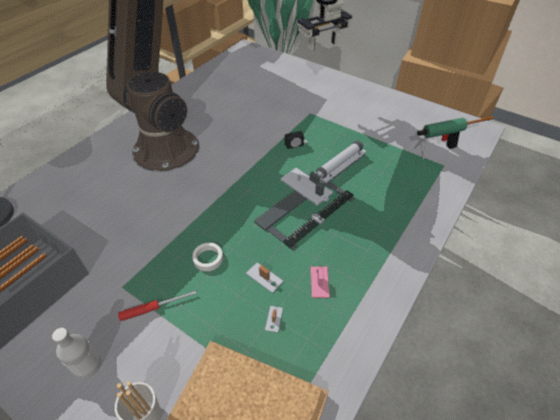

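Lookalikes in top view: pink plate (314,142), larger grey plate with brown bar (350,190), small grey plate (380,152). By the description it is the larger grey one at (350,190). Stop: tube at (140,231), lug near (207,212), peg near (203,252), rider (244,191). I'll check this in a close crop.

```bash
cat > h.py <<'E'
import numpy as np,cv2
def K(f):
    h=f["frame"].shape[0];return h/2/np.tan(np.radians(f["vertical_fov"])/2)
def ray(f,u,v):
    k=K(f);M=f["cam_to_world"];d=M[:3,:3]@np.array([(u-f["cx"])/k,-(v-f["cy"])/k,-1.]);return M[:3,3],d
def onz(f,u,v,z):
    o,d=ray(f,u,v);return o+d*(z-o[2])/d[2]
def dep(f,u,v):
    o,d=ray(f,u,v);return o+d*f["range_z"][int(round(v)),int(round(u))]
def proj(f,p):
    k=K(f);M=f["cam_to_world"];c=M[:3,:3].T@(np.array(p)-M[:3,3]);return f["cx"]+k*c[0]/-c[2],f["cy"]-k*c[1]/-c[2]
def cloud(f):
    k=K(f);M=f["cam_to_world"];h,w=f["range_z"].shape;v,u=np.mgrid[:h,:w];z=f["range_z"]
    c=np.stack([(u-f["cx"])/k*z,-(v-f["cy"])/k*z,-z],-1);return c@M[:3,:3].T+M[:3,3]
E
python3 - <<'E'
import pickle,cv2,numpy as np
from h import *
d=pickle.load(open("f0.pkl","rb"));f=d["top"];im=f["frame"]
a=cv2.resize(im[160:290,170:310],None,fx=5,fy=5,interpolation=cv2.INTER_CUBIC)[:590,:]
a=cv2.resize(im[170:290,170:310],(560,480),interpolation=cv2.INTER_CUBIC)
b=cv2.resize(im[130:220,330:400],(373,480)[:2] and (210,270),interpolation=cv2.INTER_CUBIC)
o=np.zeros((480,780,3),np.uint8);o[:,:560]=a;o[:270,565:775]=b
cv2.imwrite("pics/crop1.png",o)
for u,v in((350,190),(380,152),(314,142),(244,191),(207,212),(203,252),(140,231),(300,300),(60,130)): print(u,v,dep(f,u,v).round(4))
E
```

```text
350 190 [ 0.6151 -0.2404  0.0495]
380 152 [ 0.7129 -0.3305  0.0144]
314 142 [ 0.7512 -0.171   0.0222]
244 191 [0.6432 0.0099 0.0222]
207 212 [0.59   0.0967 0.0642]
203 252 [0.5011 0.1143 0.0442]
140 231 [0.5623 0.2556 0.0522]
300 300 [ 0.3739 -0.0994 -0.0007]
60 130 [0.848  0.4582 0.0065]
```

View pics/crop1.png

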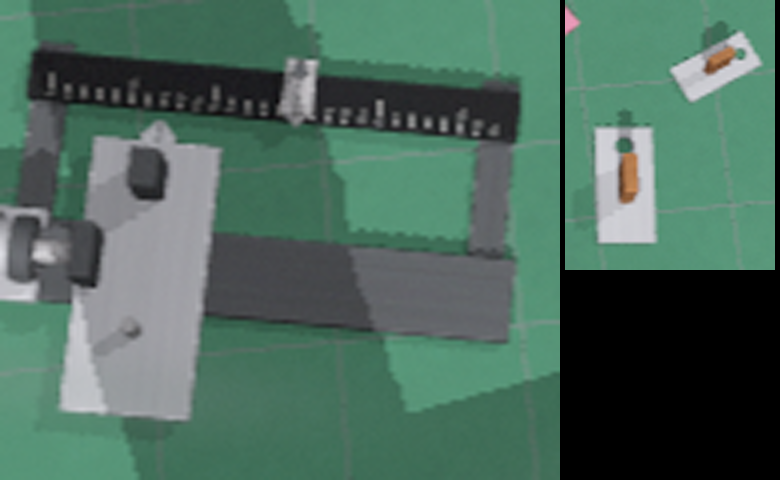

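Crop: the larger grey plate spans (597–655,128–242) in the inset, with the hole at its upper end (625,146) and the brown bar at (628,177). The sled shows lug (148,172), peg (130,328), pointer tip (158,124) and rider tip (297,122). That confirms the choice.

```bash
python3 - <<'E'
import pickle,cv2,numpy as np
from h import *
d=pickle.load(open("f0.pkl","rb"));f=d["top"];im=f["frame"];C=cloud(f)
hsv=cv2.cvtColor(im,cv2.COLOR_BGR2HSV)
g=(hsv[...,0]>60)&(hsv[...,0]<95)&(hsv[...,1]>100)
P=C[g&(f["range_z"]>0)];P=P[(P[:,0]>.35)&(P[:,0]<.8)&(abs(P[:,1])<.4)]
print("mat z",np.median(P[:,2]),len(P))
def rect(mask,z,box):
    m=np.zeros_like(mask,np.uint8);x0,y0,x1,y1=box;m[y0:y1,x0:x1]=mask[y0:y1,x0:x1]
    c=max(cv2.findContours(m,0,1)[0],key=cv2.contourArea)
    w=np.array([onz(f,*p[0],z)[:2] for p in c],np.float32)
    r=cv2.minAreaRect(w*1000);b=cv2.boxPoints(r);return r,b
print("tmpl",rect((hsv[...,1]<60)&(hsv[...,2]>120)|((hsv[...,0]<20)&(hsv[...,1]>80)),.007,(335,165,365,215)))
print("bar",rect((hsv[...,0]<20)&(hsv[...,1]>80),.045,(335,165,365,215)))
print("rule",rect((hsv[...,2]<60),.012,(170,175,305,210)))
print("sled",rect((hsv[...,1]<60)&(hsv[...,2]>115),.022,(185,200,228,278)))
# tips from crop px
def px(u,v): return 170+u/4-.375,170+v/4-.375
for n,u,v,z in(("lugtop",148,160,.065),("pegtop",131,325,.048),("ptr",158,123,.02),("mark",297,122,.02)):
    q=px(u,v);print(n,q,onz(f,*q,z).round(4),dep(f,*q).round(4))
for n,p in (("tubeL",(95,224)),("tubeR",(182,233))): print(n,dep(f,*p).round(4))
E
```

```text
mat z 0.00030262513371592803 41372
tmpl (((623.438232421875, -248.19671630859375), (63.12523651123047, 95.58702087402344), 84.63685607910156), array([[ 572.9039 , -275.154  ],
       [ 668.07245, -284.08832],
       [ 673.9726 , -221.23944],
       [ 578.804  , -212.30511]], dtype=float32))
bar (((618.59375, -242.49903869628906), (11.823694229125977, 39.31806182861328), 83.08563995361328), array([[ 598.36597, -246.00122],
       [ 637.3981 , -250.73456],
       [ 638.82153, -238.99686],
       [ 599.7894 , -234.26352]], dtype=float32))
rule (((652.73974609375, 94.26978302001953), (157.84181213378906, 33.71413803100586), 79.08634185791016), array([[621.2455  ,  19.967812],
       [654.34985 ,  13.584724],
       [684.234   , 168.57175 ],
       [651.12964 , 174.95483 ]], dtype=float32))
sled (((541.367919921875, 110.5645523071289), (79.19149780273438, 178.05967712402344), 79.71546173095703), array([[446.6992 ,  87.50008],
       [621.8981 ,  55.70988],
       [636.0366 , 133.62903],
       [460.83777, 165.41922]], dtype=float32))
lugtop (206.625, 209.625) [0.5955 0.0971 0.065 ] [0.596  0.0974 0.0629]
pegtop (202.375, 250.875) [0.5032 0.115  0.048 ] [0.5028 0.1146 0.0508]
ptr (209.125, 200.375) [0.6284 0.0953 0.02  ] [0.6281 0.0952 0.0212]
mark (243.875, 200.125) [0.6213 0.0121 0.02  ] [0.6212 0.012  0.0203]
tubeL [0.5874 0.3576 0.0573]
tubeR [0.5504 0.1605 0.0429]
```

Emit:
send_rows:
  motion:
    - {"offset": [43.5, 38, 0], "turn": -20}
    - {"offset": [43.5, 38, 0], "turn": -20}
    - {"offset": [43.5, 38, 0], "turn": -20}
    - {"offset": [43.5, 38, 0], "turn": -20}
    - {"offset": [43.5, 38, 0], "turn": -20}
    - {"offset": [43.5, 38, 0], "turn": -20}
    - {"offset": [43.5, 38, 0], "turn": -20}
    - {"offset": [43.5, 38, 0], "turn": -20}

```text
t: 0.9
eef_pos: [0.4498, 0.2392, 0.4046]
ee_rot: [-3.142, 0.0, -0.097]
force: [0.4, 0.5, -0.0]
width: 0.0877
```

Emit:
send_rows:
  motion:
    - {"offset": [8.6, 15.5, 0], "turn": 0}
    - {"offset": [8.6, 15.5, 0], "turn": 0}
    - {"offset": [8.6, 15.5, 0], "turn": 0}
    - {"offset": [8.6, 15.5, 0], "turn": 0}
    - {"offset": [8.6, 15.5, 0], "turn": 0}
    - {"offset": [8.6, 15.5, 0], "turn": 0}
    - {"offset": [8.6, 15.5, 0], "turn": 0}

```text
t: 1.6
eef_pos: [0.5199, 0.079, 0.4045]
ee_rot: [3.142, 0.0, -0.097]
force: [0.4, 0.5, -0.1]
width: 0.0873
```

```bash
python3 - <<'E'
from station import *
import cv2,pickle
from h import *
f=grab_frame("wrist");s=get_state();pickle.dump((f,s),open("w1.pkl","wb"));cv2.imwrite("pics/w1.png",f["frame"])
print(s["t"],s["eef_pos"],s["ee_rot"]);print(f["cam_to_world"],f["vertical_fov"],f["cx"],f["cy"])
E
```

```text
1.65 [0.51982657 0.07928737 0.40456358] [-3.14154118e+00  2.09447223e-04 -9.67798378e-02]
[[-0.09885657  0.96297583  0.25080854  0.58582656]
 [-0.99510057 -0.09528616 -0.02637055  0.07165542]
 [-0.00149562 -0.25218662  0.96767746  0.38494572]
 [ 0.          0.          0.          1.        ]] 61.68934610775232 275.73687491369174 201.04770900767286
```

View pics/w1.png

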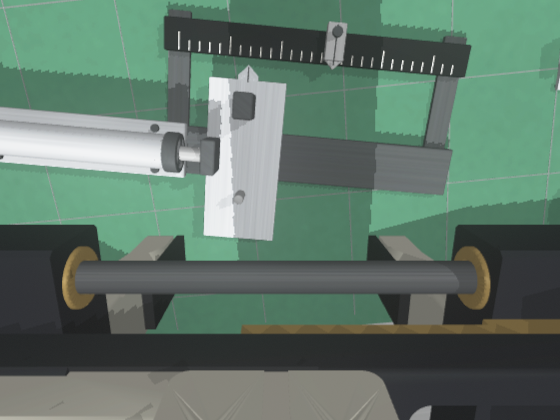

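The wrist view shows the sled clearly: lug top (244,106), peg (238,198), pointer tip (248,66), rider tip (334,68).

```bash
python3 - <<'E'
import pickle,cv2,numpy as np
from h import *
f,s=pickle.load(open("w1.pkl","rb"));C=cloud(f);v,u=np.mgrid[:420,:560]
b=lambda x0,y0,x1,y1:(u>=x0)&(u<x1)&(v>=y0)&(v<y1)
pl=C[b(215,120,275,180)];print("plate z",np.median(pl[:,2]))
for n,m,zt in(("lug",b(228,88,260,122)&(C[...,2]>.058),.064),("peg",b(228,182,250,210)&(C[...,2]>.040),.047)):
    p=C[m];print(n,m.sum(),np.median(p[:,2]),((p.min(0)+p.max(0))/2).round(4),p.mean(0).round(4),u[m].mean(),v[m].mean(),onz(f,u[m].mean(),v[m].mean(),zt).round(4))
for n,q in(("ptr",(248,66)),("mark",(334,68.5))):print(n,[onz(f,*q,z).round(4) for z in(.015,.022)],dep(f,*q).round(4))
im=f["frame"]
g=cv2.cvtColor(im,cv2.COLOR_BGR2HSV);m=((g[...,2]<70)&b(160,10,475,80)).astype(np.uint8)
c=max(cv2.findContours(m,0,1)[0],key=cv2.contourArea);w=np.array([onz(f,*p[0],.012)[:2]*1000 for p in c],np.float32);print(cv2.minAreaRect(w),cv2.boxPoints(cv2.minAreaRect(w)))
o=np.hstack([cv2.resize(im[50:125,220:290],None,fx=5,fy=5,interpolation=2),cv2.resize(im[10:85,300:370],None,fx=5,fy=5,interpolation=2)])
cv2.imwrite("pics/w1c.png",o)
E
```

```text
plate z 0.02264828692272633
lug 573 0.06435432209035225 [0.5916 0.0916 0.2215] [0.5918 0.1012 0.0654] 242.16404886561955 105.80628272251309 [0.5918 0.1013 0.064 ]
peg 91 0.04693563265350459 [0.5424 0.0973 0.2126] [0.5059 0.1168 0.0538] 238.16483516483515 198.6043956043956 [0.5044 0.1177 0.047 ]
ptr [array([0.6299, 0.0954, 0.015 ]), array([0.6291, 0.0949, 0.022 ])] [0.629  0.0949 0.0221]
mark [array([0.6192, 0.011 , 0.015 ]), array([0.6185, 0.0121, 0.022 ])] [0.6204 0.0087 0.0012]
((655.6809692382812, 94.00640869140625), (159.63626098632812, 38.73533630371094), 81.01806640625) [[624.08936   18.19078 ]
 [662.34973   12.143295]
 [687.2726   169.82204 ]
 [649.0122   175.86952 ]]
```

View pics/w1c.png

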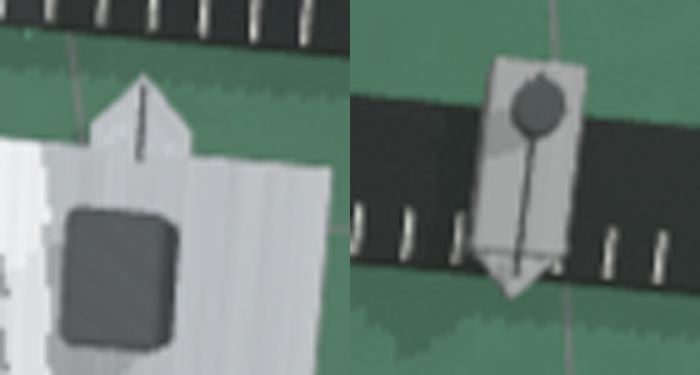

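Emit:
send_rows:
  motion:
    - {"offset": [12, 31.4, 0], "turn": 0}
    - {"offset": [12, 31.4, 0], "turn": 0}
    - {"offset": [12, 31.4, 0], "turn": 0}
    - {"offset": [12, 31.4, 0], "turn": 0}
    - {"offset": [12, 31.4, 0], "turn": 0}
    - {"offset": [12, 31.4, 0], "turn": 0}
    - {"offset": [12, 31.4, 0], "turn": 0}
    - {"offset": [12, 31.4, 0], "turn": 0}

```text
t: 2.45
eef_pos: [0.6098, -0.2483, 0.4034]
ee_rot: [3.141, 0.001, -0.1]
force: [-0.6, 0.1, -0.8]
width: 0.0877
```

```bash
python3 - <<'E'
from station import *
import cv2,pickle
from h import *
f=grab_frame("wrist");s=get_state();pickle.dump((f,s),open("w2.pkl","wb"));cv2.imwrite("pics/w2.png",f["frame"])
print(s["t"],s["eef_pos"],s["ee_rot"])
hsv=cv2.cvtColor(f["frame"],cv2.COLOR_BGR2HSV);C=cloud(f)
near=(abs(C[...,0]-.62)<.08)&(abs(C[...,1]+.245)<.06)
g=((hsv[...,0]>60)&(hsv[...,0]<95)&(hsv[...,1]>80))
for n,m,z in(("plate",near&~g&(C[...,2]<.2),.005),("bar",near&(hsv[...,0]<20)&(hsv[...,1]>80)&(C[...,2]>.036),.045)):
    c=max(cv2.findContours(m.astype(np.uint8),cv2.RETR_EXTERNAL,1)[0],key=cv2.contourArea)
    w=np.array([onz(f,*p[0],z)[:2]*1000 for p in c],np.float32);r=cv2.minAreaRect(w)
    print(n,c[:,0].min(0),c[:,0].max(0),r,np.median(C[m][:,2]))
E
```

```text
2.5 [ 0.6094033  -0.24654292  0.403575  ] [-3.14158041e+00  1.43754362e-03 -9.93183019e-02]
plate [220  89] [327 233] ((627.7361450195312, -233.099365234375), (137.1808319091797, 110.2072525024414), 30.133543014526367) 0.005447113611099591
bar [266 149] [276 181] ((623.7803955078125, -245.5352325439453), (9.806877136230469, 31.252071380615234), 84.19397735595703) 0.045636537138053046
```

View pics/w2.png

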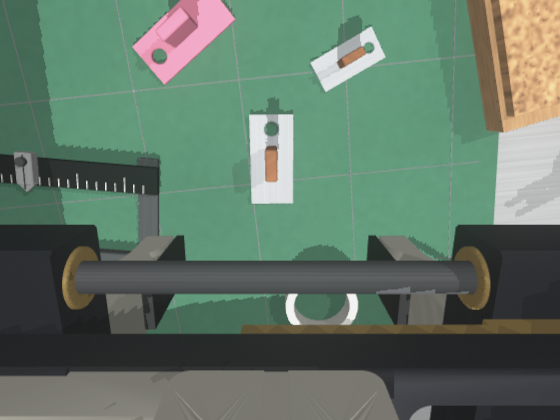

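Plate spans (250–293,114–203), with the hole at (272,129) and the bar at (271,165), aligned with the tool. I'll descend and grasp.

Emit:
send_rows:
  motion:
    - {"offset": [1.4, -0.2, 3], "turn": 0}
    - {"offset": [1.4, -0.2, 7], "turn": 0}
    - {"offset": [1.4, -0.2, 11], "turn": 0}
    - {"offset": [1.4, -0.2, 15], "turn": 0}
    - {"offset": [1.4, -0.2, 18], "turn": 0}
    - {"offset": [1.4, -0.2, 20], "turn": 0}
    - {"offset": [1.4, -0.2, 21.3], "turn": 0}
    - {"offset": [1.4, -0.2, 21.3], "turn": 0}

```text
t: 3.3
eef_pos: [0.6227, -0.2435, 0.1902]
ee_rot: [-3.141, 0.003, -0.096]
force: [-0.6, -0.2, 0.2]
width: 0.0871
```

Emit:
send_rows:
  motion:
    - {"offset": [0, 0, 0], "turn": 0}
    - {"offset": [0, 0, 0], "turn": 0}
    - {"offset": [0, 0, 0], "turn": 0}
    - {"offset": [0, 0, 0], "turn": 0}
    - {"offset": [0, 0, 0], "turn": 0}
    - {"offset": [0, 0, 0], "turn": 0}
    - {"offset": [0, 0, 0], "turn": 0}
    - {"offset": [0, 0, 0], "turn": 0}
  hand: -1
  squeeze: 25

```text
t: 4.1
eef_pos: [0.623, -0.2451, 0.1917]
ee_rot: [3.142, 0.0, -0.098]
force: [-0.2, 0.8, 0.3]
width: 0.0291
```

Emit:
send_rows:
  motion:
    - {"offset": [0, 0, 0], "turn": 0}
    - {"offset": [0, 0, 0], "turn": 0}
    - {"offset": [0, 0, 0], "turn": 0}
    - {"offset": [0, 0, 0], "turn": 0}
    - {"offset": [0, 0, 0], "turn": 0}
    - {"offset": [0, 0, 0], "turn": 0}

```text
t: 4.7
eef_pos: [0.623, -0.245, 0.1916]
ee_rot: [3.142, 0.0, -0.098]
force: [-0.3, 0.2, -1.8]
width: 0.0121
```

Emit:
send_rows:
  motion:
    - {"offset": [0, 0, -2], "turn": 0}
    - {"offset": [0, 0, -5], "turn": 0}
    - {"offset": [0, 0, -8], "turn": 0}
    - {"offset": [0, 0, -10], "turn": 0}
    - {"offset": [0, 0, -10], "turn": 0}

```text
t: 5.2
eef_pos: [0.6239, -0.2452, 0.2954]
ee_rot: [3.141, -0.006, -0.097]
force: [-0.1, -0.8, -0.8]
width: 0.0117
```

```bash
python3 - <<'E'
from station import *
import cv2,pickle
from h import *
f=grab_frame("wrist");s=get_state();pickle.dump((f,s),open("w3.pkl","wb"));cv2.imwrite("pics/w3.png",f["frame"])
print(s["t"],s["eef_pos"],s["ee_rot"],s["width"])
E
```

```text
5.25 [ 0.62330821 -0.24502418  0.29332572] [-3.14154724e+00 -3.12905922e-03 -9.76896394e-02] 0.011711065370932472
```

View pics/w3.png

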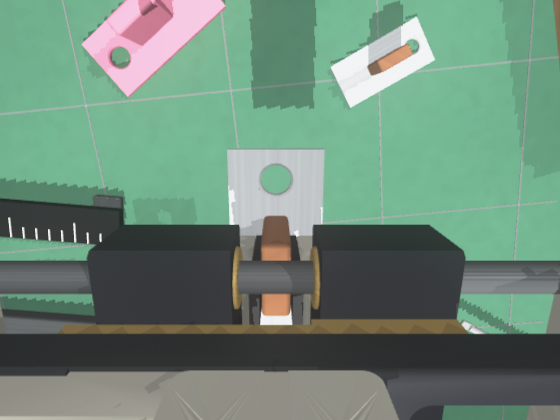

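The template is held; its hole is at (276,179) in front of the fingers. I'll carry it to a hover 45 mm short of the peg.

Emit:
send_rows:
  motion:
    - {"offset": [-2, -3, 0], "turn": 1}
    - {"offset": [-4.5, -7, 0], "turn": 2}
    - {"offset": [-7.5, -11, 0], "turn": 3}
    - {"offset": [-10, -15, 0], "turn": 4}
    - {"offset": [-12.5, -19, 0], "turn": 5}
    - {"offset": [-15, -23, 0], "turn": 5.4}
    - {"offset": [-17.5, -27, 0], "turn": 5.4}
    - {"offset": [-20, -31, 0], "turn": 5.4}

```text
t: 6.05
eef_pos: [0.4527, 0.0842, 0.2907]
ee_rot: [3.141, 0.001, -0.192]
force: [0.7, 0.9, -1.0]
width: 0.0118
```

```bash
python3 - <<'E'
import pickle
from h import *
from scipy.spatial.transform import Rotation as R
from station import *
f,s=pickle.load(open("w3.pkl","rb"))
z=s["eef_pos"][2]-.1916+.005
im=f["frame"];hsv=cv2.cvtColor(im,cv2.COLOR_BGR2HSV)
m=np.zeros((420,560),np.uint8);m[155:205,250:302]=((hsv[...,1]>80))[155:205,250:302]
for c in cv2.findContours(m,0,1)[0]:
    if cv2.contourArea(c)>300:
        e=cv2.fitEllipse(c);p=onz(f,*e[0],z);print(e,p, R.from_euler('xyz',s["ee_rot"]).inv().apply(p-s["eef_pos"]))
s=get_state();print(s["eef_pos"],s["ee_rot"])
p=np.array([.4273,.1326,.267])-s["eef_pos"];print(R.from_euler('xyz',s["ee_rot"]).inv().apply(p)*100)
E
```

```text
((275.5138244628906, 178.70626831054688), (25.804731369018555, 27.5933837890625), 92.83723449707031) [ 0.65841264 -0.24918468  0.10672572] [0.0347588  0.00072526 0.18670964]
[0.45266484 0.08418657 0.2907341 ] [ 3.14073662e+00  1.22948439e-03 -1.92345721e-01]
[-3.41226711 -4.26921597  2.37395312]
```

Emit:
send_rows:
  motion:
    - {"offset": [-1.7, -2.2, 0.6], "turn": 0}
    - {"offset": [-3.4, -4.3, 1.6], "turn": 0}
    - {"offset": [-3.4, -4.3, 2.4], "turn": 0}
    - {"offset": [-3.4, -4.3, 2.4], "turn": 0}
    - {"offset": [-3.4, -4.3, 2.4], "turn": 0}

```text
t: 6.55
eef_pos: [0.429, 0.1313, 0.2672]
ee_rot: [3.14, 0.001, -0.192]
force: [0.9, -0.1, 0.1]
width: 0.0121
```

```bash
python3 - <<'E'
from station import *
import cv2,pickle
from h import *
f=grab_frame("wrist");s=get_state();pickle.dump((f,s),open("w4.pkl","wb"));cv2.imwrite("pics/w4.png",f["frame"])
print(s["t"],s["eef_pos"],s["ee_rot"],s["width"],s["force"])
E
```

```text
6.6 [0.42926707 0.13119283 0.26748828] [ 3.14088524e+00  4.26312321e-04 -1.92664316e-01] 0.011604642920234415 [-0.18986973  0.43621828 -0.47174442]
```

View pics/w4.png

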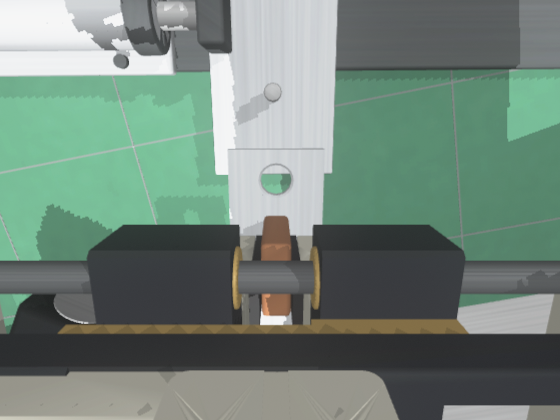

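Peg top at (273,91), hole of the held plate at (276,179), sled under both. I'll compute the shift.

```bash
python3 - <<'E'
import pickle
from h import *
from scipy.spatial.transform import Rotation as R
f,s=pickle.load(open("w4.pkl","rb"));T=R.from_euler('xyz',s["ee_rot"]).inv()
im=f["frame"];g=cv2.cvtColor(im,cv2.COLOR_BGR2GRAY);C=cloud(f)
m=np.zeros((420,560),np.uint8);m[70:125,255:295]=(C[70:125,255:295,2]>.043)
c=max(cv2.findContours(m,0,1)[0],key=cv2.contourArea);e=cv2.minEnclosingCircle(c);print(e,cv2.fitEllipse(c),np.median(C[m>0][:,2]))
m2=(cv2.medianBlur(g,3)[70:115,255:295]<150);print(cv2.boundingRect(m2.astype(np.uint8)))
print(g[91,255:295],g[75:115,273],sep="\n")
p=onz(f,*e[0],.047);a=T.apply(p-s["eef_pos"])*1000
z=s["eef_pos"][2]-.1916+.005
h=onz(f,275.5,178.7,z);b=T.apply(h-s["eef_pos"])*1000
print(p,h,a,b,"shift mm",a-b)
E
```

```text
((272.34210205078125, 92.02631378173828), 9.125650405883789) ((272.1195983886719, 92.0394058227539), (16.664215087890625, 17.71056365966797), 177.93307495117188) 0.04721547563031618
(12, 28, 11, 4)
[208 207 207 210 210 209 207 208 185 158 175 183 187 190 191 193 193 194
 194 192 191 189 188 190 189 176 165 195 203 206 208 210 209 209 210 209
 207 211 214 213]
[206 205 205 206 205 206 206 187 174 192 196 200 199 196 195 195 194 192
 190 188 185 179 176 173 165 137 122 158 192 207 207 207 207 207 207 207
 207 207 207 207]
[0.50327177 0.11770151 0.047     ] [0.46224572 0.12397113 0.08088828] [ 75.31267022  -1.08426913 220.45548115] [ 33.83078446   0.64151816 186.58609498] shift mm [41.48188576 -1.72578729 33.86938616]
```

Emit:
send_rows:
  motion:
    - {"offset": [2, -0.1, 0], "turn": 0}
    - {"offset": [4.15, -0.17, 0], "turn": 0}
    - {"offset": [4.15, -0.17, 0.5], "turn": 0}
    - {"offset": [4.15, -0.17, 1], "turn": 0}
    - {"offset": [4.15, -0.17, 1.5], "turn": 0}
    - {"offset": [4.15, -0.17, 2], "turn": 0}
    - {"offset": [4.15, -0.17, 2.3], "turn": 0}
    - {"offset": [4.15, -0.17, 2.3], "turn": 0}

```text
t: 7.4
eef_pos: [0.4698, 0.1255, 0.2443]
ee_rot: [3.141, 0.001, -0.192]
force: [-0.8, 0.4, -1.9]
width: 0.0118
```

```bash
python3 - <<'E'
from station import *
import cv2,pickle
from h import *
f=grab_frame("wrist");s=get_state();pickle.dump((f,s),open("w5.pkl","wb"))
cv2.imwrite("pics/w5.png",cv2.resize(f["frame"][120:240,200:350],None,fx=4,fy=4,interpolation=2))
print(s["t"],s["eef_pos"],s["ee_rot"],s["width"],s["force"])
E
```

```text
7.45 [0.46991309 0.12556789 0.2445435 ] [ 3.14129183e+00  2.23276823e-04 -1.91512889e-01] 0.01199061259129614 [ 0.2413212  -0.14372632 -0.57465618]
```

View pics/w5.png

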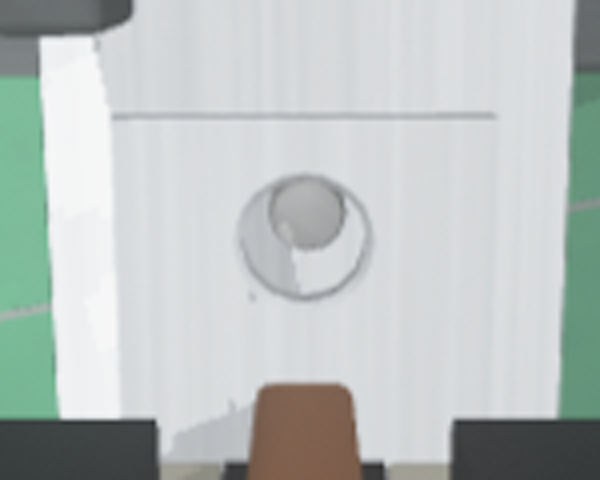

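Through the hole the peg top shows at crop (307,212), against the hole centre at (305,237). I'll check how much of that is parallax.

```bash
python3 - <<'E'
import pickle
from h import *
from scipy.spatial.transform import Rotation as R
f,s=pickle.load(open("w5.pkl","rb"));T=R.from_euler('xyz',s["ee_rot"]).inv()
z=s["eef_pos"][2]-.1916+.005
a=T.apply(onz(f,276.4,172.6,.047)-s["eef_pos"])*1000;b=T.apply(onz(f,275.7,178.8,z)-s["eef_pos"])*1000
print(a,b,a-b)
E
```

```text
[ 35.00078393   1.23202263 197.53606803] [ 33.90430265   0.88675585 186.5927098 ] [ 1.09648128  0.34526677 10.94335823]
```

Emit:
send_rows:
  motion:
    - {"offset": [0.1, 0.03, 0], "turn": 0}
    - {"offset": [0.1, 0.03, 0.5], "turn": 0}
    - {"offset": [0.1, 0.03, 1], "turn": 0}
    - {"offset": [0.1, 0.03, 1.5], "turn": 0}
    - {"offset": [0.1, 0.03, 2], "turn": 0}
    - {"offset": [0.1, 0.03, 2.5], "turn": 0}
    - {"offset": [0.1, 0.03, 2.9], "turn": 0}
    - {"offset": [0.1, 0.03, 2.9], "turn": 0}

```text
t: 8.25
eef_pos: [0.4708, 0.1248, 0.215]
ee_rot: [3.141, 0.001, -0.192]
force: [-0.2, -0.2, -1.6]
width: 0.0116
```

Emit:
send_rows:
  motion:
    - {"offset": [0, 0, 0.1], "turn": 0}
    - {"offset": [0, 0, 0.1], "turn": 0}
    - {"offset": [0, 0, 0.1], "turn": 0}

```text
t: 8.55
eef_pos: [0.4711, 0.125, 0.2148]
ee_rot: [-3.141, -0.0, -0.192]
force: [-0.8, 1.1, -1.3]
width: 0.0118
```

```bash
python3 - <<'E'
from station import *
import cv2,pickle
from h import *
f=grab_frame("wrist");s=get_state();pickle.dump((f,s),open("w6.pkl","wb"))
print(s["t"],s["eef_pos"],s["ee_rot"],s["width"],s["force"])
C=cloud(f);print("plate",dep(f,250,200),"peg",C[160:195,262:290,2].max())
E
```

```text
8.6 [0.47107671 0.12502427 0.21486269] [-3.14130493e+00 -2.85281590e-04 -1.91939015e-01] 0.01207806424446807 [-0.32856346  0.46555326 -0.82281723]
plate [0.49646276 0.13233207 0.02810833] peg 0.19533596142243356
```

The plate is seated (top at 28 mm). I'll release and rise.

Emit:
send_rows:
  motion:
    - {"offset": [0, 0, 0], "turn": 0}
    - {"offset": [0, 0, 0], "turn": 0}
    - {"offset": [0, 0, 0], "turn": 0}
    - {"offset": [0, 0, 0], "turn": 0}
    - {"offset": [0, 0, 0], "turn": 0}
    - {"offset": [0, 0, 0], "turn": 0}
    - {"offset": [0, 0, 0], "turn": 0}
    - {"offset": [0, 0, 0], "turn": 0}
  hand: 1

```text
t: 9.4
eef_pos: [0.471, 0.125, 0.2146]
ee_rot: [3.142, 0.0, -0.192]
force: [-0.1, 0.9, 0.2]
width: 0.0705
```

Emit:
send_rows:
  motion:
    - {"offset": [0, 0, -1], "turn": 0}
    - {"offset": [0, 0, -3], "turn": 0}
    - {"offset": [0, 0, -6], "turn": 0}
    - {"offset": [0, 0, -9], "turn": 0}
    - {"offset": [0, 0, -12], "turn": 0}
    - {"offset": [0, 0, -12], "turn": 0}
    - {"offset": [0, 0, -12], "turn": 0}

```text
t: 10.1
eef_pos: [0.471, 0.125, 0.3359]
ee_rot: [-3.14, -0.002, -0.192]
force: [0.6, 0.9, -0.2]
width: 0.0875
```

```bash
python3 - <<'E'
from station import *
import cv2,pickle
from h import *
f=grab_frame("wrist");s=get_state();pickle.dump((f,s),open("w7.pkl","wb"));cv2.imwrite("pics/w7.png",f["frame"])
print(s["t"],s["eef_pos"],s["ee_rot"],s["width"],s["force"])
E
```

```text
10.15 [0.47068362 0.12479497 0.33489344] [-3.14103890e+00 -8.32648413e-05 -1.92175702e-01] 0.0875337967482486 [-0.27750928 -0.50799513 -0.94101258]
```

View pics/w7.png

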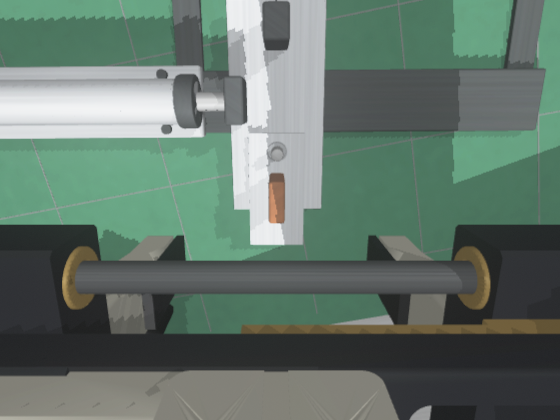

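The template lies flat on the sled with the peg through its hole at (277,152); the lug is at (277,25). Next, the lug.

Emit:
send_rows:
  motion:
    - {"offset": [4, 0, 0], "turn": 0}
    - {"offset": [8, 0.1, 0], "turn": 0}
    - {"offset": [11, 0.1, 0], "turn": 0}
    - {"offset": [12.4, 0.1, 0], "turn": 0}
    - {"offset": [12.4, 0.1, 3], "turn": 0}
    - {"offset": [12.4, 0.1, 6], "turn": 0}
    - {"offset": [12.4, 0.1, 9], "turn": 0}
    - {"offset": [12.4, 0.1, 9], "turn": 0}

```text
t: 10.95
eef_pos: [0.5902, 0.0996, 0.2399]
ee_rot: [3.137, 0.008, -0.193]
force: [-1.0, 0.3, 0.4]
width: 0.0877
```

```bash
python3 - <<'E'
from station import *
import pickle
from h import *
from scipy.spatial.transform import Rotation as R
f=grab_frame("wrist");s=get_state();pickle.dump((f,s),open("w8.pkl","wb"))
print(s["t"],s["eef_pos"],s["ee_rot"],s["force"])
f,s1=pickle.load(open("w1.pkl","rb"))
print(R.from_euler('xyz',s["ee_rot"]).inv().apply(np.array([.5925,.1005,.204])-s["eef_pos"])*1000)
a=onz(f,248.4,64.6,.022);b=onz(f,332,69.2,.022);y=np.array([.982,-.190]);x=np.array([-.190,-.982])
print("pull",(b-a)[:2]@x,(b-a)[:2]@y)
E
```

```text
11.0 [0.59139272 0.0999668  0.24252498] [ 3.13808539  0.0046279  -0.19209534] [0.24133136 0.37475847 0.20129147]
[ 1.16339338 -0.86988293 38.51719868]
pull 0.0811980278601292 0.0032732035714728054
```

Emit:
send_rows:
  motion:
    - {"offset": [0, 0, 2], "turn": 0}
    - {"offset": [0, 0, 3.5], "turn": 0}
    - {"offset": [0, 0, 4.1], "turn": 0}
    - {"offset": [0, 0, 4.1], "turn": 0}

```text
t: 11.4
eef_pos: [0.5927, 0.1005, 0.2043]
ee_rot: [3.141, -0.0, -0.192]
force: [-0.5, 0.2, -0.4]
width: 0.0877
```

Emit:
send_rows:
  motion:
    - {"offset": [0, 0, 0], "turn": 0}
    - {"offset": [0, 0, 0], "turn": 0}
    - {"offset": [0, 0, 0], "turn": 0}
    - {"offset": [0, 0, 0], "turn": 0}
    - {"offset": [0, 0, 0], "turn": 0}
    - {"offset": [0, 0, 0], "turn": 0}
    - {"offset": [0, 0, 0], "turn": 0}
    - {"offset": [0, 0, 0], "turn": 0}
  hand: -1
  squeeze: 45

```text
t: 12.2
eef_pos: [0.5926, 0.1003, 0.2036]
ee_rot: [3.142, 0.0, -0.192]
force: [-0.1, 0.5, -0.4]
width: 0.0289
```

Emit:
send_rows:
  motion:
    - {"offset": [0, 0, 0], "turn": 0}
    - {"offset": [0, 0, 0], "turn": 0}
    - {"offset": [0, 0, 0], "turn": 0}
    - {"offset": [0, 0, 0], "turn": 0}
    - {"offset": [0, 0, 0], "turn": 0}
    - {"offset": [0, 0, 0], "turn": 0}

```text
t: 12.8
eef_pos: [0.5926, 0.1006, 0.2036]
ee_rot: [-3.141, -0.0, -0.192]
force: [-0.5, 4.8, -1.8]
width: 0.0178
```

Emit:
send_rows:
  motion:
    - {"offset": [0, 0.5, 0], "turn": 0}
    - {"offset": [0, 1.5, 0], "turn": 0}
    - {"offset": [0, 2.6, 0], "turn": 0}
    - {"offset": [0, 3.8, 0], "turn": 0}
    - {"offset": [0, 5, 0], "turn": 0}
    - {"offset": [0, 6, 0], "turn": 0}
    - {"offset": [0, 6.8, 0], "turn": 0}
    - {"offset": [0, 7.3, 0], "turn": 0}

```text
t: 13.6
eef_pos: [0.579, 0.0287, 0.2036]
ee_rot: [-3.14, -0.001, -0.192]
force: [1.6, 8.3, -4.1]
width: 0.0175
```

Emit:
send_rows:
  motion:
    - {"offset": [0, 0.2, 0], "turn": 0}
    - {"offset": [0, 0.2, 0], "turn": 0}
    - {"offset": [0, 0.2, 0], "turn": 0}

```text
t: 13.9
eef_pos: [0.5787, 0.0271, 0.2037]
ee_rot: [-3.141, -0.001, -0.192]
force: [3.1, 7.5, -4.0]
width: 0.0176
```

```bash
python3 - <<'E'
from station import *
import cv2,pickle
from h import *
f=grab_frame("wrist");t=grab_frame("top");s=get_state();pickle.dump((f,t,s),open("w9.pkl","wb"))
im=np.zeros((600,560,3),np.uint8);im[:260]=f["frame"][:260]
im[265:600]=cv2.resize(t["frame"][170:290,170:310],(391*560//391,480),interpolation=2)[0:335]
cv2.imwrite("pics/w9.png",im)
print(s["t"],s["eef_pos"],s["ee_rot"],s["width"],s["force"])
E
```

```text
14.0 [0.57873685 0.02719094 0.20364527] [-3.14064110e+00 -1.12825664e-03 -1.91732345e-01] 0.017758685967963535 [ 1.26959511  6.8886683  -4.88027973]
```

View pics/w9.png

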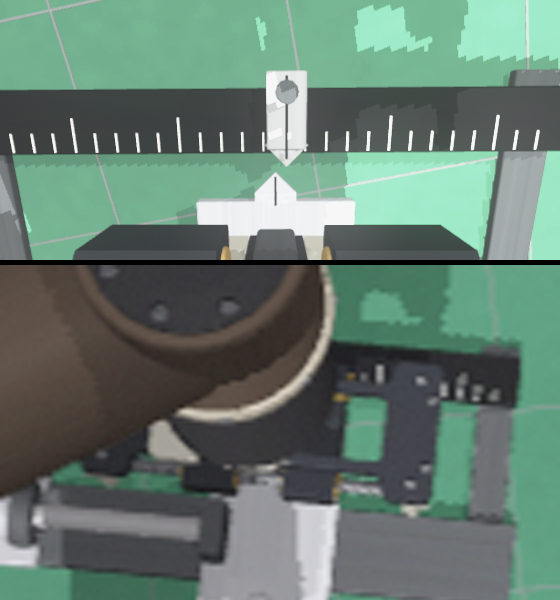

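The wrist view shows the pointer tip at (276,174) and the rider tip at (287,165), so it is still short of the mark.

```bash
cat > tip.py <<'E'
from h import *
def tips(f,s):
    C=cloud(f);im=f["frame"];hsv=cv2.cvtColor(im,cv2.COLOR_BGR2HSV)
    m=((hsv[...,1]<40)&(hsv[...,2]>150)).astype(np.uint8)
    n,l,st,c=cv2.connectedComponentsWithStats(m[:225])
    out={}
    for k,(u,v,seek) in dict(ptr=(PX[0],PX[1]+12,-1),mark=(PX[2]-7,PX[3]-12,1)).items():
        L=l[int(v),int(u)]
        rows,cols=np.where(l==L);z=np.median(C[int(v)-2:int(v)+3,int(u)-2:int(u)+3,2])
        r=rows.min() if seek<0 else rows.max()
        # symmetric centre of triangle: mid-col over the 8 rows next to the tip
        mids=[(cols[rows==q].min()+cols[rows==q].max())/2 for q in (range(r,r+12) if seek<0 else range(r-11,r+1))]
        out[k]=(r,np.round(mids,1),z)
    return out
E
python3 - <<'E'
import pickle,tip
from h import *
f,t,s=pickle.load(open("w9.pkl","rb"));tip.PX=(276,174,287,165)
o=tip.tips(f,s);print(o)
x=np.array([np.sin(s["ee_rot"][2]),-np.cos(s["ee_rot"][2])])
for zp,zm in((.022,.022),(.022,.016),(.018,.022)):
  print(zp,zm,[((onz(f,287.2,165.5,zm)-onz(f,275.8,173,zp))[:2]@(d/np.linalg.norm(d)))*1000 for d in(x,np.array([-.190,-.982]),np.array([-.18,-.982]))])
g=cv2.cvtColor(f["frame"],cv2.COLOR_BGR2GRAY)
print(g[150:170,270:305][::3]);print(g[170:190:3,262:292])
cv2.imwrite("pics/w9c.png",cv2.resize(f["frame"][60:215,235:335],None,fx=3.8,fy=3.8,interpolation=2))
E
```

```text
{'ptr': (np.int64(154), array([312.5, 312.5, 404.5, 404.5, 404. , 402. , 399.5, 397. , 394.5,
       392. , 389. , 387. ]), np.float64(0.022396954404276748)), 'mark': (np.int64(166), array([286., 286., 286., 286., 286., 286., 286., 286., 286., 286., 286.,
       286.]), np.float64(0.022279507394735526))}
0.022 0.022 [np.float64(5.298582802389282), np.float64(5.300731792823183), np.float64(5.335035492072333)]
0.022 0.016 [np.float64(5.479081587688431), np.float64(5.480665244413185), np.float64(5.505863826766454)]
0.018 0.022 [np.float64(5.30892267571391), np.float64(5.3115015531814525), np.float64(5.35272132008507)]
[[158 199 192 188 188 203 213 214 212 211 211 210 209 204 190 126  87 134
  203 216 216 214 213 211 211 194 189 189 203 219 222 223 193 143 236]
 [120 120 146 200 224 228 230 231 230 225 223 222 221 227 228 156  92 144
  222 233 234 234 234 233 232 231 230 231 232 221 165 134 129 130 130]
 [140 139 140 140 139 161 203 224 228 215 209 210 210 219 220 150  92 143
  218 228 230 231 232 233 233 234 219 172 144 140 140 140 140 140 141]
 [139 140 141 140 140 141 140 142 162 188 
[... 714 characters left out ...]
221 233 217 187 169 164
  163 164 165 164 165 164 164 164 165 164 164 165]
 [155 160 160 160 160 160 161 163 177 218 239 241 227 219 232 241 237 217
  187 169 163 162 163 162 163 163 162 162 163 163]
 [160 161 161 161 164 180 221 240 242 242 241 241 175  98 200 239 242 242
  242 237 217 187 169 163 163 163 163 163 163 163]
 [161 164 181 221 240 242 242 242 242 242 242 242 177  99 198 237 241 241
  242 242 242 242 239 224 191 172 165 163 163 163]
 [223 241 243 243 243 242 242 242 242 242 242 242 178  99 201 239 241 241
  241 241 241 242 242 242 242 239 224 192 173 165]
 [242 242 243 243 243 243 243 243 243 242 242 242 178  99 203 240 242 242
  242 241 241 241 241 241 242 242 242 242 240 224]]
```

Emit:
send_rows:
  motion:
    - {"offset": [0, 0.25, 0], "turn": 0}
    - {"offset": [0, 0.51, 0], "turn": 0}
    - {"offset": [0, 0.51, 0], "turn": 0}
    - {"offset": [0, 0.51, 0], "turn": 0}
    - {"offset": [0, 0.51, 0], "turn": 0}

```text
t: 14.5
eef_pos: [0.5778, 0.0222, 0.2036]
ee_rot: [-3.141, -0.001, -0.192]
force: [1.9, 7.7, -4.0]
width: 0.0179
```

```bash
cat > chk.py <<'E'
from station import *
import pickle
from h import *
f=grab_frame("wrist");s=get_state();pickle.dump((f,s),open("w10.pkl","wb"))
print(s["t"],s["eef_pos"],s["ee_rot"],s["width"],s["force"])
g=cv2.cvtColor(f["frame"],cv2.COLOR_BGR2GRAY).astype(float)
def line(v,lo=262,hi=290):
    r=g[v,lo:hi];w=np.clip(170-r,0,None);k=r.argmin();sl=slice(max(0,k-2),k+3);return lo+(w[sl]*np.arange(len(r))[sl]).sum()/w[sl].sum(),r.min()
P=[(line(v)[0],v) for v in(180,184,188)];print(P)
M=[(line(v)[0],v) for v in(140,145,150,156)];print(M)
x=np.array([-.190,-.982]);x/=np.linalg.norm(x)
p=onz(f,np.mean([a for a,_ in P]),173,.0223);m=onz(f,np.mean([a for a,_ in M]),165.5,.0223)
print("short by mm",(m-p)[:2]@x*1000)
cv2.imwrite("pics/w10.png",f["frame"])
E
python3 chk.py
```

```text
14.55 [0.57776208 0.02222846 0.20360843] [-3.14063771e+00 -1.11281438e-03 -1.91666816e-01] 0.017814121455290988 [ 2.71518408  6.91607173 -3.87847022]
[(np.float64(275.0), 180), (np.float64(275.0), 184), (np.float64(275.0), 188)]
[(np.float64(275.12264150943395), 140), (np.float64(275.39), 145), (np.float64(275.24666666666667), 150), (np.float64(275.4876033057851), 156)]
short by mm 0.15391204189948515
```

Emit:
send_rows:
  motion:
    - {"offset": [0, 0.01, 0], "turn": 0}
    - {"offset": [0, 0.01, 0], "turn": 0}
    - {"offset": [0, 0.01, 0], "turn": 0}
    - {"offset": [0, 0.01, 0], "turn": 0}
    - {"offset": [0, 0.01, 0], "turn": 0}
    - {"offset": [0, 0.01, 0], "turn": 0}

```text
t: 15.15
eef_pos: [0.5778, 0.0222, 0.2037]
ee_rot: [-3.141, -0.001, -0.192]
force: [2.7, 7.4, -4.2]
width: 0.018
```

```bash
python3 chk.py; python3 - <<'E'
from station import *
import pickle
from h import *
f,s=pickle.load(open("w10.pkl","rb"));t=grab_frame("top");c=grab_frame("scene")
o=np.zeros((600,800,3),np.uint8)
o[:300,:400]=cv2.resize(f["frame"][60:210,175:375],(400,300))
o[:300,400:]=cv2.resize(t["frame"][200:300,180:313],(400,300),interpolation=2)
o[300:,:400]=cv2.resize(c["frame"][130:250,240:400],(400,300),interpolation=2)
o[300:,400:]=cv2.resize(c["frame"][40:420,:507],(400,300))
cv2.imwrite("pics/final.png",o)
E
```

```text
15.2 [0.57778735 0.02218963 0.2036213 ] [-3.14057633e+00 -1.19195017e-03 -1.91638260e-01] 0.017486255869967753 [ 2.74647165  6.98689163 -4.28487255]
[(np.float64(275.0), 180), (np.float64(275.0), 184), (np.float64(275.0), 188)]
[(np.float64(275.26506024096386), 140), (np.float64(275.48333333333335), 145), (np.float64(275.26143790849676), 150), (np.float64(275.4918032786885), 156)]
short by mm 0.1832407069320952
```

View pics/final.png

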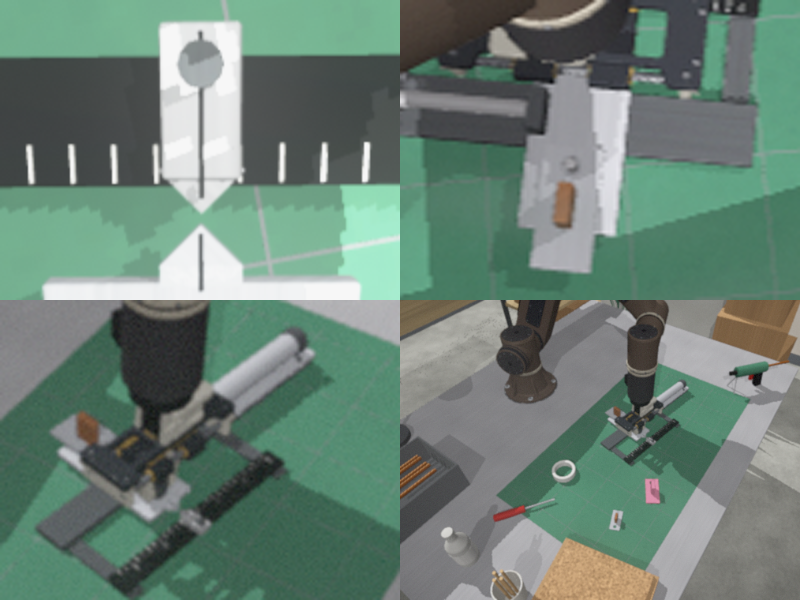

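The last picture shows the pointer and rider tips in line at (201,213) and (201,225). The template is flat on its peg at (571,163), and the tape roll and screwdriver look undisturbed. Handing in.

```bash
python3 -c "
from station import *
print(job_done())"
```

```text
the job is handed in; nothing more can be done
None
```

The job is handed in at about 15 s of robot time. With the sled still home, I hung the larger grey template on the peg so that it lay flat, and let go of it. I then gripped the lug with 45 N and pulled the sled out about 80 mm, until its pointer lined up with the rider's, and I'm still holding it there.

- **Alignment:** the pointer measured 0.15–0.18 mm short of the mark, which is within measuring error, and it stayed put over the last 0.6 s. The spring force was about 7 N and the grip opening about 18 mm, which matches the lug.
- **Template:** the last top view shows it flat on the sled with the peg through its hole.
- **Distance estimates:** the early estimates of the pull were 83 mm (top camera) and 81 mm (wrist camera). I set the final position from the close wrist view instead.
- **Bystanders:** the roll of tape and the screwdriver look unmoved. The tape measure was not clearly visible in the last picture, but the arm kept away from it at table height.

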